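Mix a thawed control serum on the touch-mode vortex mixer

ROBOT

A 6-joint arm with a two-finger parallel gripper is mounted at the origin on the work surface. World frame = base frame: x ahead of the robot, y to its left, z up, the work surface at z = 0. Lengths are in m, angles in rad, forces in N, time in s.
With the tool pointing down it reaches from about 0.275 to 0.825 m from the base axis. Payload 4.9 kg.
Tool frame: the origin (TCP) lies midway between the tips of the shut fingers; the grasp point (between the pads) lies 19 mm behind it; x points along the fingers, y is the direction in which the jaws open and shut, and the axes are right-handed (so a half turn about x gives the same grasp; the last joint's range is limited). The gripper opens to 85 mm and grips with 20 to 120 N. Pads are 22 mm wide; open, the fingers measure 114 mm over their backs; the gripper's body (76 mm by 85 mm) begins 54 mm behind the grasp point. The pads swing forward as they close: fully open they stand 13 mm farther back than shut.
Start: joints at [-1.274, 0.326, -0.193, 1.052, 0, 1.437], TCP at [0.23, -0.5, 0.231] pointing down, gripper open.
Joint ranges: [-2.65, 2.65], [-0.97, 1.79], [-1.3, 1.35], [-1.93, 2.1], [-1.47, 1.37], [-3.14, 3.14]. Speed limits (rad/s): [2.57, 2.57, 3.14, 3.14, 3.14, 3.14].

INTERFACE

Orientations are given as a unit quaternion [w, x, y, z].
In Python, from bench import arm gives the robot as it stands.
- The arm moves only by the tool carry_out, never from a script. Its argument "deltas" is a list of rows, each a list of 2 entries, a list of its own where there are three numbers: the shift along the world's x, y, z as a fraction of full scale, then the turn about the world's z as a fraction of full scale. In form: [[[tx, ty, tz], turn], ...]. A call has 1 to 8 rows; each row is the pose to reach, as a shift and turn from the pose measured when the call began; what a row does not reach only later rows make up. Full scale, the value 1, is 600 mm for a shift and pi/2 rad for a turn. A row lasts 1/10 s, in which the tool goes at most 50 mm and 8.59 degrees, less where a joint would pass 70% of its speed; a pose out of reach is approached as far as the arm can. A call with a number of a shift or a turn outside -1 to 1 is refused whole. A call with a gripper value outside its range is refused whole. "grip" is the gripper command: -1 is shut, 1 is fully open, values between are in proportion, set as the call begins (left out, the last holds). The fingers move at their own pace and stop on an object; "grip_force" is the grip in N (left out, the last holds). Time passes only in rows, so rows that repeat a pose let the fingers close. It gives the time, the measured TCP pose, the force and the opening at its end, in the units of the state.
- arm.get_obs(): the state, without advancing time (a new reading comes with each control period).
- arm.snapshot(name): name is "scene" or "top" or "wrist"; returns a dict with "frame" (384x512x3 uint8, red, green, blue), "fx", "fy", "cx", "cy" (pixels), "k1" (the pictures are not rectified: a ray, as slopes to the right and down, at radius r is drawn at 1 + k1 r^2 times it, then the intrinsics apply), "extrinsics" (4x4, takes a point from camera to world coordinates); the wrist camera has in their place "T_tool_cam" (4x4, takes a point from camera to tool coordinates, whose origin is the TCP and whose axes are the tool frame's). Camera axes: x right, y up, looking along -z (the intrinsics and any distortion apply to the point x, -y, -z); pixel columns grow to the right and rows downward; lengths in m; the calibration is good to about 2 mm. A picture is of the moment at which its call begins: read the wrist's pose just before it. There is no depth.
- arm.close_job(): hands the job in, once; it reports no verdict.
The state is a dict: "clock": time; "joints": joint angles; "joint_vel": joint speeds; "joint_efforts": joint torques, N m; "ee_pos": TCP position; "tcp_rot": TCP orientation; "wrist_force": force on the tool from outside, world axes, zero at the start; "ft_torque": the same for the moment, N m; "gripper_width": finger opening in m.
Only numpy, scipy, OpenCV 4.12 (cv2) and the standard library are available. Lean on these libraries where they do the work, as an engineer would, in place of code of your own. Each camera call takes 0.05 s, during which the arm holds its last target.

TASK

Mix the thawed control serum, the gold-capped tube in the red rack, on the vortex mixer: press the green power key fully in and let it up, then the blue touch-mode key likewise, leaving the orange continuous-run key alone. Then take the gold-capped tube from the rack, stand it upright in the mixer's rubber cup and press straight down until the sprung head meets its stop, firmly but without forcing it (under 25 N). Keep it there at least three seconds and finish still holding the tube with the head fully down, the other tubes and the dropper bottles undisturbed.

Things in the scene. Friction and masses are not known exactly. Their poses are not given: they have to be found in the camera images.
- serum_tube: closed sample tube with a GOLD (yellow) cap and straw-coloured contents, 16 mm diameter, 100 mm long overall, about 22 g; the cap is the top 20 mm (80 to 100 mm above the foot), 19 mm diameter, a good place to grip. Origin at the tip of the rounded foot, z along the tube towards the cap. It starts standing in one of the rack's holes, its foot 4 mm above the bench; any of the three tubes may be in any of the three used holes
- blood_tube: bystander: same kind of tube with a LAVENDER (purple) cap and dark red contents, standing in the rack. Origin at the foot, z up
- citrate_tube: bystander: same kind of tube with a LIGHT BLUE cap and dark red contents, standing in the rack. Origin at the foot, z up
- rack: red plastic grid rack fixed to the bench, 60 mm (x) by 134 mm (y), 56 mm high, two rows of five 18 mm square holes at 24 mm pitch (hole centres at x -12 and +12 mm, y -48 to +48 mm); the three tubes stand at least 48 mm apart. Origin: centre of its underside, z up
- mixer: light grey vortex mixer fixed to the bench, 190 mm deep (x) by 136 mm wide (y). Origin: centre of its underside, z up, its -x side is the front, with a dark key deck that slopes up by 25 degrees (0.436 rad) towards +x from 45 mm to 79 mm height; behind it the housing is 118 mm high with the cup's axis at x = +36 mm, y = 0. The cup rim is about 152 mm above the bench
- key_power_top (a point): centre of the top face of the GREEN power key (24 x 22 mm, stands 7 mm above the sloping deck; keys in a row at 40 mm pitch, green at the mixer's +y end). Site z axis points out of the key face, square to the deck: the key is pressed along -z
- key_touch_top (a point): centre of the top face of the BLUE touch-mode key, middle of the row; same size and axes
- key_run_top (a point): centre of the top face of the ORANGE continuous-run key, at the mixer's -y end; same size and axes; not to be pressed
- key_power (a joint): travel of the green key in m: 0 up, 0.004 fully in; it springs back; about 1.6 N starts it moving, about 5 N holds it fully in
- key_touch (a joint): travel of the blue key in m, as above
- key_run (a joint): travel of the orange key in m, as above
- head (a joint): travel of the mixer's sprung head in m: 0 up, grows as the cup is pressed down, 0.008 at the hard stop. About 5 N starts it moving, about 10 N brings it to the stop; any more push is then taken by the stop, and it springs back up when let go
- cup: black rubber cup on top of the sprung head, 47 mm across the rim, 18 mm high, tapered inside from 39 mm at the mouth to about 31 mm at the floor. Moves straight down with the head. Origin: centre of its underside, z up
- cup_floor (a point): centre of the inside floor of the cup (12 mm below the rim), where the tube's foot goes; about 140 mm above the bench with the head up
- reagent_red: bystander: small dropper bottle, red body, white cap, 26 mm diameter, 74 mm tall, standing loose on the bench. Origin at the centre of its underside
- reagent_blue: bystander: small dropper bottle, blue body, white cap, same size, standing loose on the bench. Origin at the centre of its underside

How it is judged:
On the way, in this order (a step that is already met when the one before it is completed fails the run):
1. the green power key is pressed in, alone (value of joint key_power above 0.003 m and value of joint key_touch below 0.001 m), for 0.05 s.
2. the blue touch-mode key is pressed in, the green one up again (value of joint key_touch above 0.003 m and value of joint key_power below 0.001 m), for 0.05 s.
3. the gold-capped tube, foot in the cup and upright, presses the head to its stop with under 25 N for 2 s (value of joint head above 0.0072 m and contact force between serum_tube and cup between 6 and 25 N and horizontal distance between serum_tube and cup_floor below 0.012 m and angle between serum_tube's own z axis and vertical below 0.2 rad), for 2 s.
At the end, for the whole second after the job is handed in: Keys up; the gold-capped tube gripped between the fingers (not just pushed on top), still, upright within 0.2 rad, its foot within 12 mm of the cup's centre, pushing the head to its stop (over 7.2 of 8 mm) with 6 to 25 N, the robot off the cup, through the last second (all of step 3 and contact force between the fingers and serum_tube above 2 N and contact force between each of the arm, the fingers and cup below 0.5 N and linear speed of serum_tube below 0.02 m/s and value of joint each of key_power, key_touch below 0.001 m and z of the grasp point in the frame of serum_tube below 0.115 m); the arm keeps its last pose, push and grip.
It fails at once if the orange continuous-run key is pressed (value of joint key_run above 0.0015 m).
It fails at once if the head is forced far beyond its stop load (over 45 N) (contact force between serum_tube and cup above 45 N).
It fails at once if the lavender-capped tube is disturbed (distance of blood_tube from where it was at the start of the episode above 0.015 m or angle between blood_tube's own z axis and vertical above 0.3 rad).
It fails at once if the light-blue-capped tube is disturbed (distance of citrate_tube from where it was at the start of the episode above 0.015 m or angle between citrate_tube's own z axis and vertical above 0.3 rad).
It fails at once if a dropper bottle is pushed or knocked over (distance of any of reagent_red, reagent_blue from where it was at the start of the episode above 0.02 m or angle between any of reagent_red, reagent_blue's own z axis and vertical above 0.3 rad).
It also fails if it takes over 72 s, if anything falls off the work surface, if the arm or the gripper's body presses on something with over 40 N, if the wrist force passes 120 N, or if a joint passes its speed limit or range.

## Working session

There is one attempt and no reset: what is moved stays moved. The work goes in short steps, Python scripts to look and compute and a tool call to move; the robot and the scene stay as the last step left them, time stands still between calls to the robot, and variables do not carry over. Pictures are saved under pics/ and viewed, and the job is handed in when it is done.

Besides the shell and the picture viewer there is one more tool, called after "Call:" as name(argument=value, ...), one argument or row to a line, values as JSON. carry_out: Moves the arm, as the interface text tells. Shift numbers are shares of 600 mm and turn numbers shares of pi/2 rad, none past 1 either way. Its arguments: {"type":"object","properties":{"deltas":{"type":"array","items":{"type":"array"}},"grip":{"type":"number"},"grip_force":{"type":"number"}},"required":["deltas"]}

```bash
mkdir -p pics; ls; python3 - <<'E'
from bench import arm
import cv2,numpy as np
o=arm.get_obs(); print(o)
for n in ["scene","top","wrist"]:
    s=arm.snapshot(n); cv2.imwrite(f"pics/{n}0.png",s["frame"][:,:,::-1]); np.save(f"{n}0.npy",s,allow_pickle=True)
    print(n,{k:np.round(v,4).tolist() for k,v in s.items() if k!="frame"})
E
```

```text
pics
{'clock': 0.0, 'joints': array([-1.27417565e+00,  3.26919463e-01, -1.93606607e-01,  1.05197050e+00,
        2.23336815e-05,  1.43657465e+00]), 'joint_vel': array([-0.00113884,  0.00078183,  0.00013333, -0.00068352, -0.00130958,
        0.00055197]), 'joint_efforts': array([ 5.22846749e-04, -4.43398368e+01,  2.62439632e+01,  1.54938520e-02,
       -1.47357964e-04,  1.54684875e-05]), 'ee_pos': array([ 0.22953494, -0.49917624,  0.23050649]), 'tcp_rot': array([-0.15055051, -0.6907219 , -0.15175009,  0.69080367]), 'wrist_force': array([-0.2527855 , -0.04253415,  0.63261058]), 'ft_torque': array([-0.06379136,  0.01301117,  0.01212538]), 'gripper_width': 0.08540678202718055}
scene {'fx': 495.9188, 'fy': 495.9188, 'cx': 247.5449, 'cy': 196.1521, 'k1': -0.0937, 'extrinsics': [[0.193, -0.5675, 0.8005, 1.3584], [0.9812, 0.1165, -0.154, -0.1299], [-0.0059, 0.8151, 0.5793, 0.7202], [0.0, 0.0, 0.0, 1.0]]}
top {'fx': 396.0028, 'fy': 396.0028, 'cx': 256.7666, 'cy': 193.7238, 'k1': 0.0329, 'extrinsics': [[-0.0168, 0.9971, -0.0739, 0.4768], [-0.9998, -0.0171, -0.0035, 0.0262], [-0.0047, 0.0739, 0.9973, 1.1155], [0.0, 0.0, 0.0, 1.0]]}
wrist {'fx': 271.64, 'fy': 271.64, 'cx': 257.3582, 'cy': 194.8119, 'k1': -0.0481, 'T_tool_cam': [[0.0007, 0.3269, -0.9451, -0.1426], [1.0, -0.0006, 0.0005, -0.0002], [-0.0003, -0.9451, -0.3269, -0.0835], [0.0, 0.0, 0.0, 1.0]]}
```

View pics/scene0.png

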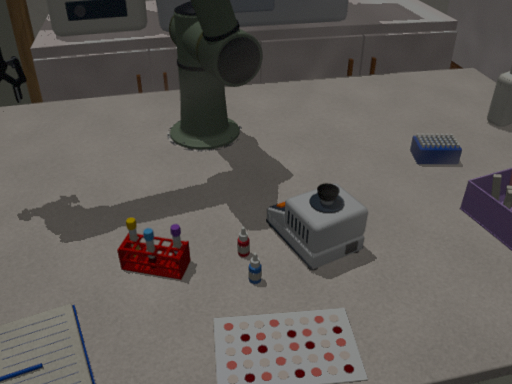

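View pics/top0.png

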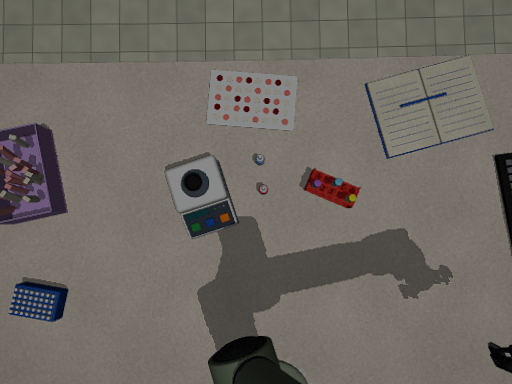

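View pics/wrist0.png

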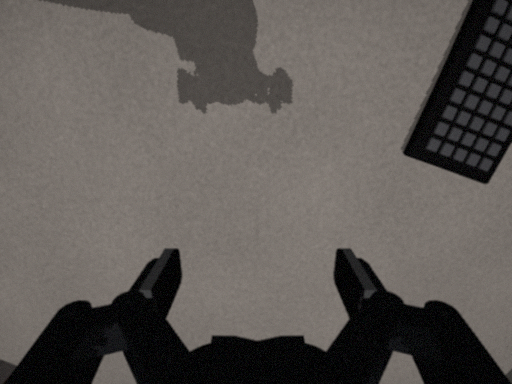

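```bash
cat > h.py <<'E'
import numpy as np,cv2
from scipy.spatial.transform import Rotation as R
def qR(q): return R.from_quat([q[1],q[2],q[3],q[0]]).as_matrix()
def ext(s,o=None):
    if "extrinsics" in s: return np.array(s["extrinsics"])
    T=np.eye(4);T[:3,:3]=qR(o["tcp_rot"]);T[:3,3]=o["ee_pos"];return T@np.array(s["T_tool_cam"])
def ray(s,uv,o=None):
    K=np.array([[s["fx"],0,s["cx"]],[0,s["fy"],s["cy"]],[0,0,1.]])
    p=cv2.undistortPoints(np.array([[uv]],float),K,np.array([s["k1"],0,0,0,0.]))[0,0]
    T=ext(s,o);d=T[:3,:3]@np.array([p[0],-p[1],-1.]);return T[:3,3],d/np.linalg.norm(d)
def onz(s,uv,z,o=None):
    c,d=ray(s,uv,o);return c+d*(z-c[2])/d[2]
def tri(r1,r2):
    (c1,d1),(c2,d2)=r1,r2
    A=np.stack([d1,-d2],1);t=np.linalg.lstsq(A,c2-c1,rcond=None)[0]
    a,b=c1+t[0]*d1,c2+t[1]*d2;return (a+b)/2,np.linalg.norm(a-b)
def proj(s,P,o=None):
    T=np.linalg.inv(ext(s,o));p=T[:3,:3]@np.array(P)+T[:3,3];x,y=p[0]/-p[2],-p[1]/-p[2]
    f=1+s["k1"]*(x*x+y*y);return s["fx"]*x*f+s["cx"],s["fy"]*y*f+s["cy"]
HS={"gold":((20,150,100),(32,255,255)),"green":((45,120,50),(80,255,255)),"blue":((105,130,60),(122,255,255)),
"orange":((6,160,120),(17,255,255)),"lblue":((95,90,120),(107,255,255)),"purple":((122,80,60),(150,255,255)),"red":((0,180,60),(5,255,255))}
def blobs(f,name,amin=10,roi=None):
    h=cv2.cvtColor(f,cv2.COLOR_RGB2HSV);m=cv2.inRange(h,*[np.array(v) for v in HS[name]])
    if name=="red": m|=cv2.inRange(h,np.array((176,180,60)),np.array((180,255,255)))
    if roi: 
        k=np.zeros_like(m);k[roi[1]:roi[3],roi[0]:roi[2]]=1;m*=k
    n,l,st,c=cv2.connectedComponentsWithStats(m)
    return [(np.round(c[i],1).tolist(),st[i].tolist()) for i in range(1,n) if st[i,4]>=amin]
E
python3 - <<'E'
from h import *
for n,roi in [("top",(150,140,380,245)),("scene",(100,170,380,290))]:
    s=np.load(n+"0.npy",allow_pickle=True).item()
    for k in HS: print(n,k,blobs(s["frame"],k,6,roi))
    f=s["frame"][roi[1]:roi[3],roi[0]:roi[2]]
    cv2.imwrite(f"pics/{n}0c.png",cv2.resize(f,None,fx=2.8,fy=2.8,interpolation=cv2.INTER_CUBIC)[:,:,::-1])
E
```

```text
top gold [([352.0, 197.2], [349, 194, 7, 8, 41])]
top green [([195.4, 226.9], [191, 223, 10, 9, 68])]
top blue [([259.5, 161.6], [256, 160, 8, 4, 14]), ([209.8, 222.0], [205, 218, 10, 9, 65])]
top orange [([224.2, 217.2], [220, 214, 9, 8, 52])]
top lblue [([338.3, 181.4], [336, 178, 6, 7, 31])]
top purple [([316.9, 182.9], [314, 180, 7, 7, 41])]
top red [([331.1, 188.9], [305, 169, 55, 39, 885])]
scene gold [([130.1, 219.9], [126, 217, 9, 6, 39])]
scene green []
scene blue [([253.6, 267.9], [249, 265, 12, 6, 33])]
scene orange [([281.7, 203.6], [278, 202, 7, 4, 16])]
scene lblue [([147.5, 230.3], [144, 228, 8, 5, 33])]
scene purple [([174.7, 226.9], [171, 224, 9, 7, 43])]
scene red [([152.8, 257.7], [118, 234, 70, 45, 1448]), ([243.1, 241.7], [238, 239, 11, 5, 22])]
```

```bash
ls pics
```

```text
scene0.png
scene0c.png
top0.png
top0c.png
wrist0.png
```

View pics/top0c.png

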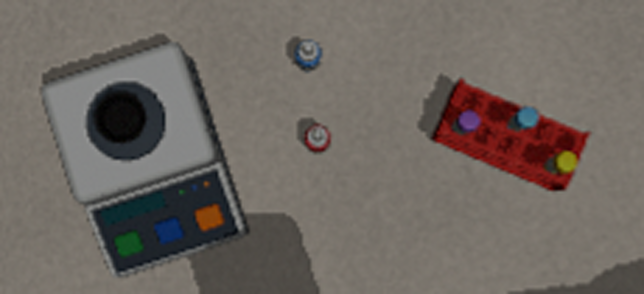

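View pics/scene0c.png

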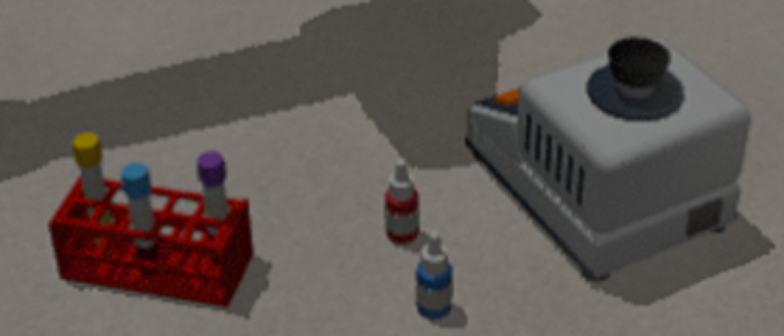

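```bash
python3 - <<'E'
from h import *
T=np.load("top0.npy",allow_pickle=True).item();S=np.load("scene0.npy",allow_pickle=True).item()
for k,a,b in [("gold",(352,197.2),(130.1,219.9)),("lblue",(338.3,181.4),(147.5,230.3)),("purple",(316.9,182.9),(174.7,226.9)),("orange",(224.2,217.2),(281.7,203.6))]:
    print(k,tri(ray(T,a),ray(S,b)),onz(T,a,.1),onz(T,a,.065))
g,b,o=[onz(T,p,.062) for p in [(195.4,226.9),(209.8,222),(224.2,217.2)]]
print(g,b,o,np.linalg.norm(g-o)); d=g-o; yaw=np.arctan2(-d[0],d[1]); print("yaw",yaw)
cup=onz(T,(150+121/2.8,140+119/2.8),.150);cup2=onz(S,(100+638/2.8,170+50/2.8),.152);print("cup",cup,cup2)
ex=np.array([np.cos(yaw),np.sin(yaw)]);ey=np.array([-ex[1],ex[0]])
org=cup[:2]-.036*ex; print("org",org)
for p in (g,b,o): print((p[:2]-org)@ex,(p[:2]-org)@ey)
for n,p in [("red",(150+318/2.8,140+135/2.8)),("blue",(150+309/2.8,140+53/2.8))]: print(n,onz(T,p,.07))
m=np.linalg.norm
# rack yaw
h=cv2.cvtColor(T["frame"],cv2.COLOR_RGB2HSV)
# lattice from caps
G=onz(T,(352,197.2),.1);L=onz(T,(338.3,181.4),.1);P=onz(T,(316.9,182.9),.1)
print("cap dists",m(G-L),m(L-P),m(G-P),"angle GP",np.arctan2(*(P-G)[:2]))
E
```

```text
gold (array([ 0.53876644, -0.21444419,  0.10242545]), np.float64(0.001724822883628772)) [ 0.53896242 -0.21413398  0.1       ] [ 0.54110518 -0.22241553  0.065     ]
lblue (array([ 0.57990928, -0.18064251,  0.10285656]), np.float64(0.0014773816220691588)) [ 0.58024965 -0.18047274  0.1       ] [ 0.5838154  -0.18759415  0.065     ]
purple (array([ 0.57716137, -0.12655442,  0.10067172]), np.float64(0.002325161353438459)) [ 0.57734088 -0.12548654  0.1       ] [ 0.58080637 -0.13071283  0.065     ]
orange (array([0.49352475, 0.11581042, 0.06260081]), np.float64(0.0030192421949285296)) [0.49323582 0.11405516 0.1       ] [0.49380261 0.11708474 0.065     ]
[0.46951283 0.19391327 0.062     ] [0.48179778 0.15567486 0.062     ] [0.49385119 0.11734442 0.062     ] 0.08034391352980583
yaw 0.30776275010455684
cup [0.57859783 0.18470117 0.15      ] [0.57751461 0.18620136 0.152     ]
org [0.54428933 0.17379579]
-0.06516889755051235 0.04182407512989558
-0.0650446340696706 0.0016609054287617384
-0.06516889755051235 -0.03851983839991025
red [0.56862366 0.01150176 0.07      ]
blue [0.64706524 0.01865363 0.07      ]
cap dists 0.05327020425116399 0.055063085711183644 0.09659852252642634 angle GP 0.40857131894180104
```

```bash
python3 - <<'E'
from bench import arm
from h import *
o=arm.get_obs();M=qR(o["tcp_rot"]);print(M.round(3)); print("toolY deg",np.degrees(np.arctan2(M[1,1],M[0,1])),"toolZ",np.degrees(np.arctan2(M[1,2],M[0,2])), o["ee_pos"],o["clock"])
T=np.load("top0.npy",allow_pickle=True).item()
# rack direction from mask
h=cv2.cvtColor(T["frame"],cv2.COLOR_RGB2HSV);m=cv2.inRange(h,np.array((0,150,40)),np.array((6,255,255)))|cv2.inRange(h,np.array((174,150,40)),np.array((180,255,255)))
m[:, :290]=0;m[:160]=0;m[215:]=0;m[:,380:]=0
print(cv2.minAreaRect(np.argwhere(m)[:,::-1].astype(np.float32)))
E
```

```text
[[-0.     0.418 -0.909]
 [ 0.001 -0.909 -0.418]
 [-1.    -0.001 -0.   ]]
toolY deg -65.31835035937735 toolZ -155.31836705914887 [ 0.22956652 -0.49929879  0.23066445] 0.15
((331.8468933105469, 188.59646606445312), (50.316104888916016, 23.51730728149414), 22.249025344848633)
```

Call:
carry_out(
  deltas=[
    [[0.2,0.6,0],-0.08],
    [[0.2,0.6,0],-0.08],
    [[0.2,0.6,0],-0.08],
    [[0.2,0.6,0],-0.08],
    [[0.2,0.6,0],-0.08],
    [[0.2,0.6,0],-0.08],
    [[0.2,0.6,0],-0.08],
    [[0.2,0.6,0],-0.08],
  ],
  grip=-1,
  grip_force=30,
)

```text
clock: 0.95
ee_pos: [0.3494, -0.1363, 0.2306]
tcp_rot: [0.107, 0.699, 0.109, -0.699]
wrist_force: [1.0, -0.2, 0.2]
gripper_width: -0.0001
```

Call:
carry_out(
  deltas=[
    [[0.176,0.544,0],0],
    [[0.176,0.544,0],0],
    [[0.176,0.544,0],0],
    [[0.176,0.544,0],0],
    [[0.176,0.544,0],0],
    [[0.176,0.544,0],0],
    [[0.176,0.544,0],0],
    [[0.176,0.544,0],0],
  ],
)

```text
clock: 1.75
ee_pos: [0.4562, 0.1948, 0.2303]
tcp_rot: [0.109, 0.699, 0.112, -0.698]
wrist_force: [0.5, -0.3, 0.6]
gripper_width: 0.0002
```

```bash
python3 - <<'E'
from bench import arm
from h import *
o=arm.get_obs();s=arm.snapshot("wrist");s2=arm.snapshot("top")
np.save("w1.npy",{"s":s,"o":o},allow_pickle=True)
f=np.hstack([s["frame"]]);cv2.imwrite("pics/w1.png",f[:,:,::-1])
M=qR(o["tcp_rot"]);print(o["ee_pos"],np.degrees(np.arctan2(M[1,1],M[0,1])),o["wrist_force"],o["clock"])
for k in ("green","blue","orange"):
    b=blobs(s["frame"],k,80);print(k,b,[onz(s,x[0],.064,o).round(4) for x in b])
E
```

```text
[0.45615779 0.19479343 0.23028256] -72.01175767650298 [ 0.46497537 -0.31607562  0.60873635] 1.75
green [([262.4, 165.3], [253, 157, 20, 17, 320])] [array([0.4703, 0.1941, 0.064 ])]
blue [([449.7, 61.0], [445, 49, 14, 23, 115]), ([296.6, 166.0], [286, 158, 22, 17, 348])] [array([0.6402, 0.0409, 0.064 ]), array([0.4818, 0.1561, 0.064 ])]
orange [([330.9, 166.9], [321, 160, 21, 15, 281])] [array([0.4933, 0.1177, 0.064 ])]
```

View pics/w1.png

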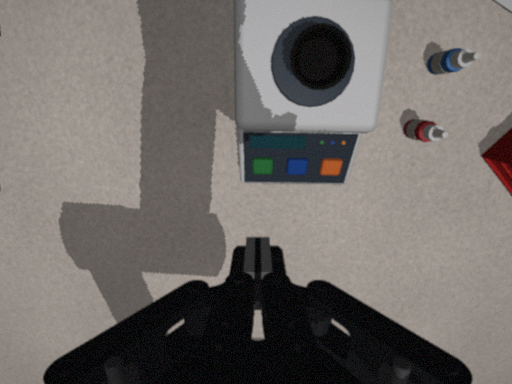

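Call:
carry_out(
  deltas=[
    [[0.01,-0.005,-0.08],0],
    [[0.01,-0.005,-0.16],0],
    [[0.01,-0.005,-0.22],0],
    [[0.01,-0.005,-0.25],0],
    [[0.01,-0.005,-0.25],0],
  ],
)

```text
clock: 2.35
ee_pos: [0.4577, 0.1857, 0.0776]
tcp_rot: [-0.108, -0.696, -0.109, 0.701]
wrist_force: [-0.2, -0.4, 1.0]
gripper_width: 0.0002
```

```bash
cat > st.py <<'E'
from bench import arm
from h import *
o=arm.get_obs();M=qR(o["tcp_rot"]);print(o["ee_pos"].round(4),"Y",np.degrees(np.arctan2(M[1,1],M[0,1])).round(2),"x",M[:,0].round(4),o["wrist_force"].round(2),o["ft_torque"].round(3),o["gripper_width"].round(4),o["clock"])
E
python3 st.py
```

```text
Traceback (most recent call last):
  File "st.py", line 3, in <module>
    o=arm.get_obs();M=qR(o["tcp_rot"]);print(o["ee_pos"].round(4),"Y",np.degrees(np.arctan2(M[1,1],M[0,1])).round(2),"x",M[:,0].round(4),o["wrist_force"].round(2),o["ft_torque"].round(3),o["gripper_width"].round(4),o["clock"])
                                                                                                                                                                                           ^^^^^^^^^^^^^^^^^^^^^^^^
AttributeError: 'float' object has no attribute 'round'
```

Call:
carry_out(
  deltas=[
    [[0.007,0.01,0],0],
    [[0.007,0.01,0],0],
  ],
)

```text
clock: 2.55
ee_pos: [0.4634, 0.1918, 0.0789]
tcp_rot: [-0.108, -0.697, -0.108, 0.701]
wrist_force: [-0.4, -0.3, 0.4]
gripper_width: 0.0002
```

```bash
python3 st.py
```

```text
Traceback (most recent call last):
  File "st.py", line 3, in <module>
    o=arm.get_obs();M=qR(o["tcp_rot"]);print(o["ee_pos"].round(4),"Y",np.degrees(np.arctan2(M[1,1],M[0,1])).round(2),"x",M[:,0].round(4),o["wrist_force"].round(2),o["ft_torque"].round(3),o["gripper_width"].round(4),o["clock"])
                                                                                                                                                                                           ^^^^^^^^^^^^^^^^^^^^^^^^
AttributeError: 'float' object has no attribute 'round'
```

```bash
sed -i 's/o\["gripper_width"\].round(4)/round(o["gripper_width"],4)/' st.py; python3 st.py
```

```text
[0.4634 0.1918 0.0789] Y -72.43 x [-5.4e-03  4.0e-04 -1.0e+00] [-0.38 -0.32  0.42] [ 0.051  0.002 -0.001] 0.0002 2.55
```

Call:
carry_out(
  deltas=[
    [[0,0,-0.008],0],
    [[0,0,-0.016],0],
    [[0,0,-0.016],0],
  ],
)

```text
clock: 2.85
ee_pos: [0.4632, 0.1918, 0.0691]
tcp_rot: [-0.108, -0.697, -0.108, 0.701]
wrist_force: [-0.7, 1.2, -0.4]
gripper_width: -0.0
```

Call:
carry_out(
  deltas=[
    [[0,0,-0.003],0],
    [[0,0,-0.005],0],
    [[0,0,-0.005],0],
  ],
)

```text
clock: 3.15
ee_pos: [0.463, 0.1918, 0.0659]
tcp_rot: [-0.108, -0.697, -0.108, 0.701]
wrist_force: [-0.9, -0.7, -0.2]
gripper_width: 0.0
```

Call:
carry_out(
  deltas=[
    [[0,0,-0.003],0],
    [[0,0,-0.005],0],
    [[0,0,-0.005],0],
  ],
)

```text
clock: 3.45
ee_pos: [0.4639, 0.192, 0.0634]
tcp_rot: [-0.108, -0.697, -0.109, 0.7]
wrist_force: [0.9, -0.1, 4.5]
gripper_width: 0.0001
```

Call:
carry_out(
  deltas=[
    [[0.001,0,-0.003],0],
    [[0.002,0.001,-0.006],0],
    [[0.002,0.001,-0.006],0],
  ],
)

```text
clock: 3.75
ee_pos: [0.4649, 0.1924, 0.0614]
tcp_rot: [-0.108, -0.697, -0.108, 0.7]
wrist_force: [-6.8, -3.0, 21.3]
gripper_width: 0.0001
```

Call:
carry_out(
  deltas=[
    [[0,0,0],0],
    [[-0.003,-0.001,0.02],0],
    [[-0.003,-0.001,0.04],0],
    [[-0.003,-0.001,0.04],0],
  ],
)

```text
clock: 4.15
ee_pos: [0.4642, 0.192, 0.087]
tcp_rot: [-0.108, -0.698, -0.108, 0.699]
wrist_force: [0.5, 0.1, 0.0]
gripper_width: -0.0001
```

```bash
python3 st.py
```

```text
[0.4642 0.192  0.087 ] Y -72.41 x [-1.7e-03  5.0e-04 -1.0e+00] [0.46 0.08 0.03] [ 0.007 -0.01   0.055] -0.0001 4.15
```

Call:
carry_out(
  deltas=[
    [[0.017,-0.063,0],0],
    [[0.017,-0.063,0],0],
    [[0.017,-0.063,0],0],
    [[0.017,-0.063,-0.015],0],
    [[0.017,-0.063,-0.028],0],
    [[0.017,-0.063,-0.034],0],
    [[0.017,-0.063,-0.034],0],
  ],
)

```text
clock: 4.85
ee_pos: [0.4734, 0.1546, 0.0656]
tcp_rot: [-0.108, -0.697, -0.109, 0.7]
wrist_force: [-0.3, -0.6, 0.5]
gripper_width: 0.0001
```

Call:
carry_out(
  deltas=[
    [[0.001,0,-0.004],0],
    [[0.002,0,-0.006],0],
    [[0.003,0,-0.008],0],
    [[0.003,0,-0.008],0],
  ],
)

```text
clock: 5.25
ee_pos: [0.4753, 0.1551, 0.0614]
tcp_rot: [-0.108, -0.698, -0.109, 0.7]
wrist_force: [-1.8, 0.8, 7.6]
gripper_width: -0.0
```

Call:
carry_out(
  deltas=[
    [[0.001,0,-0.003],0],
    [[0.001,0,-0.003],0],
    [[0.001,0,-0.003],0],
  ],
)

```text
clock: 5.55
ee_pos: [0.4755, 0.1551, 0.0611]
tcp_rot: [-0.108, -0.698, -0.109, 0.7]
wrist_force: [-6.3, -0.9, 16.7]
gripper_width: 0.0001
```

Call:
carry_out(
  deltas=[
    [[-0.003,0,0.04],0],
    [[-0.003,0,0.12],0],
    [[-0.003,0,0.2],0],
    [[-0.003,0,0.27],0],
    [[0,-0.08,0.27],0.08],
    [[0.03,-0.16,0.27],0.16],
    [[0.05,-0.24,0.27],0.24],
    [[0.07,-0.32,0.27],0.25],
  ],
)

```text
clock: 6.35
ee_pos: [0.517, -0.0359, 0.2233]
tcp_rot: [-0.243, -0.663, -0.244, 0.665]
wrist_force: [1.0, 0.7, 0.6]
gripper_width: 0.0002
```

```bash
python3 st.py
```

```text
[ 0.517  -0.0359  0.2233] Y -49.66 x [-3.3e-03 -1.0e-04 -1.0e+00] [0.98 0.68 0.61] [ 0.046 -0.051  0.014] 0.0002 6.35
```

Call:
carry_out(
  deltas=[
    [[0.037,-0.297,-0.03],0],
    [[0.037,-0.297,-0.03],0],
    [[0.037,-0.297,-0.03],0],
    [[0.037,-0.297,-0.03],0],
    [[0.037,-0.297,-0.03],0],
    [[0.037,-0.297,-0.03],0],
  ],
  grip=0,
)

```text
clock: 6.95
ee_pos: [0.5386, -0.2145, 0.2046]
tcp_rot: [-0.242, -0.663, -0.244, 0.665]
wrist_force: [0.4, -0.5, 0.0]
gripper_width: 0.0429
```

```bash
python3 st.py; cat > look.py <<'E'
import sys
from bench import arm
from h import *
n=sys.argv[1]
o=arm.get_obs();s=arm.snapshot("wrist");cv2.imwrite(f"pics/{n}.png",s["frame"][:,:,::-1]);np.save(n+".npy",{"s":s,"o":o},allow_pickle=True)
for k in ("gold","lblue","purple"):
    b=blobs(s["frame"],k,60);print(k,b,[onz(s,x[0],.1,o).round(4) for x in b])
E
python3 look.py w2
```

```text
[ 0.5386 -0.2145  0.2046] Y -49.76 x [-0.0045  0.001  -1.    ] [ 0.44 -0.46  0.03] [0.049 0.05  0.027] 0.0429 6.95
gold [([256.2, 191.5], [248, 185, 19, 17, 96])] [array([ 0.5382, -0.2121,  0.1   ])]
lblue [] []
purple [([208.1, 97.4], [198, 87, 21, 22, 366])] [array([ 0.5768, -0.1253,  0.1   ])]
```

View pics/w2.png

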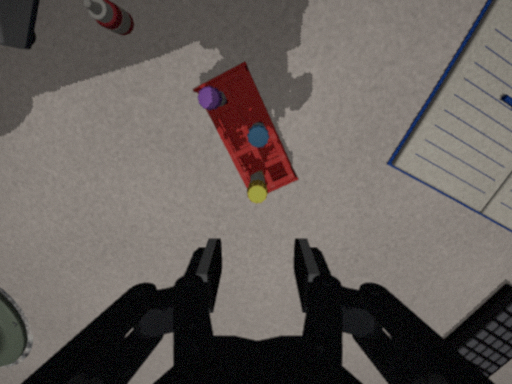

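Call:
carry_out(
  deltas=[
    [[0,0.001,-0.08],0],
    [[0,0.001,-0.14],0],
    [[0,0.001,-0.18],0],
    [[0,0.001,-0.2],0],
    [[0,0.001,-0.218],0],
    [[0,0.001,-0.218],0],
  ],
)

```text
clock: 7.6
ee_pos: [0.5385, -0.2121, 0.0736]
tcp_rot: [-0.243, -0.662, -0.245, 0.665]
wrist_force: [-0.2, -0.3, 0.6]
gripper_width: 0.0429
```

```bash
python3 st.py; python3 look.py w3
```

```text
[ 0.5385 -0.2121  0.0736] Y -49.61 x [-0.0052  0.0014 -1.    ] [-0.24 -0.28  0.63] [ 0.058  0.017 -0.02 ] 0.0429 7.6
gold [([258.9, 281.5], [240, 267, 38, 30, 811])] [array([ 0.5362, -0.2147,  0.1   ])]
lblue [([256.9, 164.9], [245, 159, 24, 14, 103])] [array([ 0.5818, -0.1746,  0.1   ])]
purple [([156.4, 97.4], [134, 73, 45, 50, 1679])] [array([ 0.5768, -0.1251,  0.1   ])]
```

View pics/w3.png

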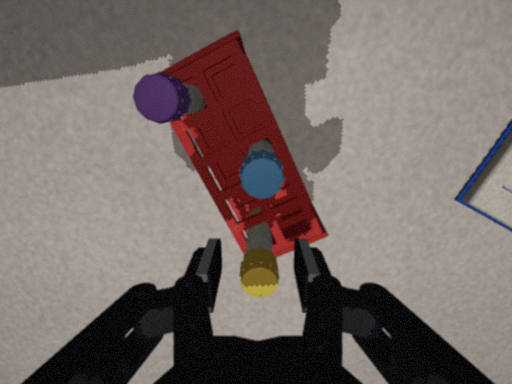

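Call:
carry_out(
  deltas=[
    [[0,-0.002,0],0],
    [[0,-0.002,0],0],
    [[0,-0.002,0],0],
    [[0,-0.002,0],0],
    [[0,-0.002,0],0],
    [[0,-0.002,0],0],
    [[0,-0.002,0],0],
  ],
  grip=-1,
  grip_force=70,
)

```text
clock: 8.35
ee_pos: [0.5401, -0.2145, 0.0759]
tcp_rot: [-0.244, -0.663, -0.244, 0.664]
wrist_force: [-0.4, 1.1, 5.9]
gripper_width: 0.0166
```

```bash
python3 st.py; python3 look.py w4
```

```text
[ 0.5401 -0.2145  0.0759] Y -49.63 x [-1.5e-03 -6.0e-04 -1.0e+00] [-0.4   1.09  5.86] [ 0.046 -0.055  0.025] 0.0166 8.35
gold [([257.3, 278.1], [241, 264, 33, 29, 775])] [array([ 0.5375, -0.2161,  0.1   ])]
lblue [([252.0, 162.6], [241, 158, 23, 11, 78])] [array([ 0.5823, -0.1749,  0.1   ])]
purple [([151.6, 96.7], [129, 73, 45, 49, 1614])] [array([ 0.5767, -0.1251,  0.1   ])]
```

View pics/w4.png

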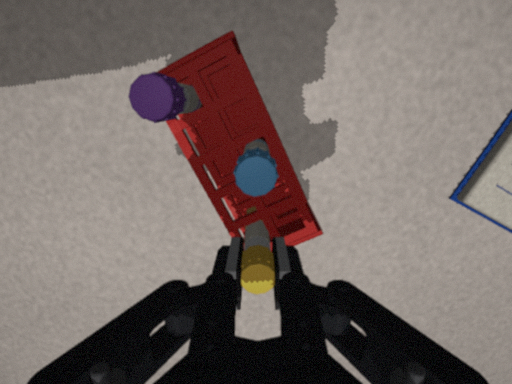

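Call:
carry_out(
  deltas=[
    [[0,0,0.015],0],
    [[0,0,0.035],0],
    [[0,0,0.07],0],
    [[0,0,0.12],0],
    [[0,0,0.18],0],
    [[0,0,0.25],0],
    [[0,0,0.28],0],
    [[0,0,0.28],0],
  ],
)

```text
clock: 9.2
ee_pos: [0.5418, -0.2154, 0.2483]
tcp_rot: [0.246, 0.665, 0.242, -0.663]
wrist_force: [-0.1, -0.5, 0.4]
gripper_width: 0.0168
```

```bash
python3 st.py; python3 look.py w5; python3 - <<'E'
from bench import arm
from h import *
s=arm.snapshot("scene");f=s["frame"][120:300,60:300]
np.save("scene5.npy",s,allow_pickle=True)
cv2.imwrite("pics/s5.png",cv2.resize(f,None,fx=3.2,fy=3.2,interpolation=cv2.INTER_CUBIC)[:,:,::-1])
E
```

```text
[ 0.5418 -0.2154  0.2483] Y -49.63 x [ 0.0047 -0.004  -1.    ] [-0.05 -0.54  0.38] [ 0.018 -0.005  0.04 ] 0.0168 9.2
gold [([257.4, 278.6], [242, 265, 33, 28, 730])] [array([ 0.4433, -0.2997,  0.1   ])]
lblue [] []
purple [([212.1, 100.2], [204, 91, 17, 19, 252])] [array([ 0.577 , -0.1254,  0.1   ])]
```

View pics/w5.png

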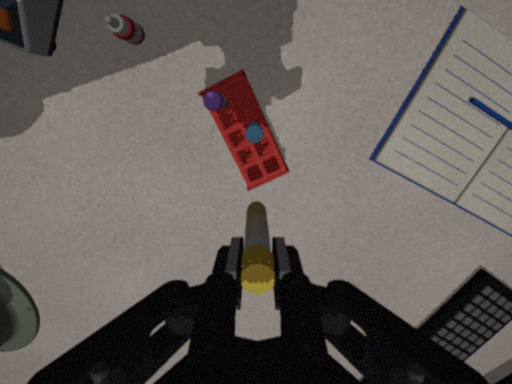

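View pics/s5.png

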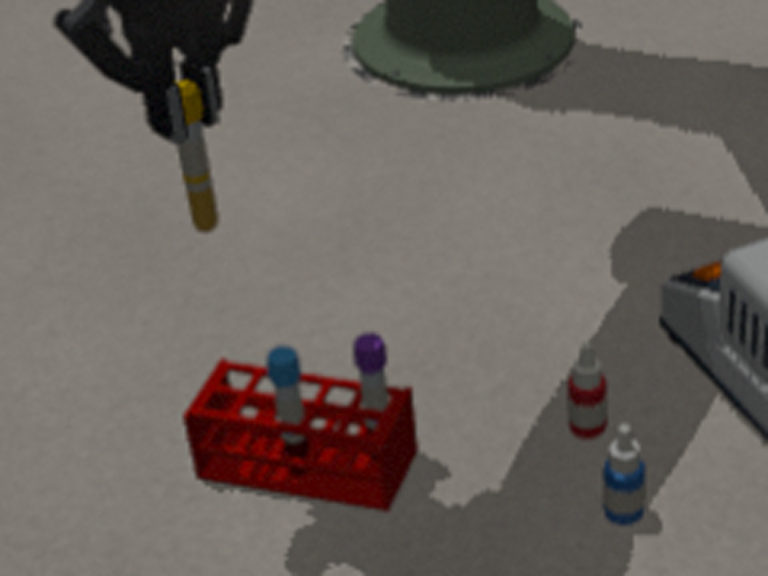

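```bash
python3 - <<'E'
from h import *
d=np.load("w5.npy",allow_pickle=True).item();s,o=d["s"],d["o"];S=np.load("scene5.npy",allow_pickle=True).item()
print("foot",tri(ray(s,(257,209),o),ray(S,(60+205/3.2,120+223/3.2))))
print("cap",tri(ray(s,(257.7,270),o),ray(S,(60+190/3.2,120+100/3.2))))
for z in (.16,.165,.17,.175): print(z,onz(s,(257,209),z,o))
print(onz(s,(258,283),.274,o))
print(o["ee_pos"])
E
```

```text
foot (array([ 0.53968627, -0.21648876,  0.17802776]), np.float64(0.0005490239150455011))
cap (array([ 0.54043876, -0.21434752,  0.26537876]), np.float64(0.005039463457062704))
0.16 [ 0.53413787 -0.22154434  0.16      ]
0.165 [ 0.53566385 -0.22022063  0.165     ]
0.17 [ 0.53718983 -0.21889693  0.17      ]
0.175 [ 0.53871582 -0.21757322  0.175     ]
[ 0.53790946 -0.21841083  0.274     ]
[ 0.541846   -0.21537522  0.2483058 ]
```

Call:
carry_out(
  deltas=[
    [[0.01,0.06,0.045],0],
    [[0.02,0.14,0.045],0],
    [[0.03,0.22,0.045],0],
    [[0.04,0.3,0.045],0],
    [[0.05,0.38,0.045],0],
    [[0.06,0.46,0.045],0],
    [[0.064,0.54,0.045],0],
    [[0.064,0.6,0.045],0],
  ],
)

```text
clock: 10.1
ee_pos: [0.5772, 0.1483, 0.2691]
tcp_rot: [-0.244, -0.662, -0.245, 0.665]
wrist_force: [0.6, -1.2, -0.2]
gripper_width: 0.0168
```

Call:
carry_out(
  deltas=[
    [[0,0,0],0],
    [[0,0,0],0],
  ],
)

```text
clock: 10.3
ee_pos: [0.5758, 0.149, 0.267]
tcp_rot: [-0.245, -0.66, -0.246, 0.666]
wrist_force: [0.1, -0.5, -0.5]
gripper_width: 0.0169
```

Call:
carry_out(
  deltas=[
    [[0.007,0.063,0.01],0],
    [[0.007,0.063,0.01],0],
    [[0.007,0.063,0.01],0],
    [[0.007,0.063,0.01],0],
  ],
)

```text
clock: 10.7
ee_pos: [0.5799, 0.1852, 0.2724]
tcp_rot: [-0.244, -0.66, -0.245, 0.667]
wrist_force: [0.6, 0.0, -0.8]
gripper_width: 0.0167
```

```bash
python3 st.py; python3 look.py w6; python3 - <<'E'
from bench import arm
from h import *
s=arm.snapshot("scene");f=s["frame"][100:280,230:400]
np.save("scene6.npy",s,allow_pickle=True)
cv2.imwrite("pics/s6.png",cv2.resize(f,None,fx=3.2,fy=3.2,interpolation=cv2.INTER_CUBIC)[:,:,::-1])
E
```

```text
[0.5799 0.1852 0.2724] Y -49.52 x [-0.0094 -0.0025 -1.    ] [ 0.58  0.04 -0.79] [0.015 0.053 0.019] 0.0167 10.7
gold [([257.5, 278.1], [241, 264, 34, 29, 773])] [array([0.4656, 0.0891, 0.1   ])]
lblue [([439.7, 325.6], [434, 322, 12, 8, 70])] [array([ 0.5788, -0.1834,  0.1   ])]
purple [([417.4, 308.7], [411, 304, 13, 11, 109])] [array([ 0.5768, -0.128 ,  0.1   ])]
```

View pics/w6.png

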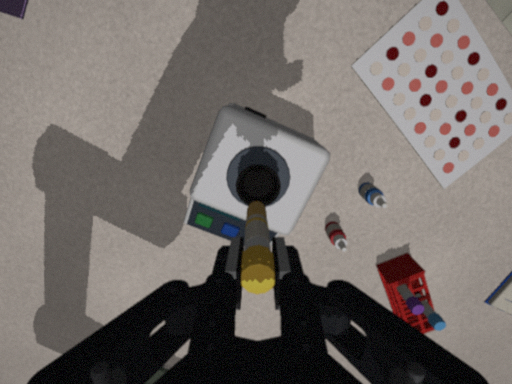

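View pics/s6.png

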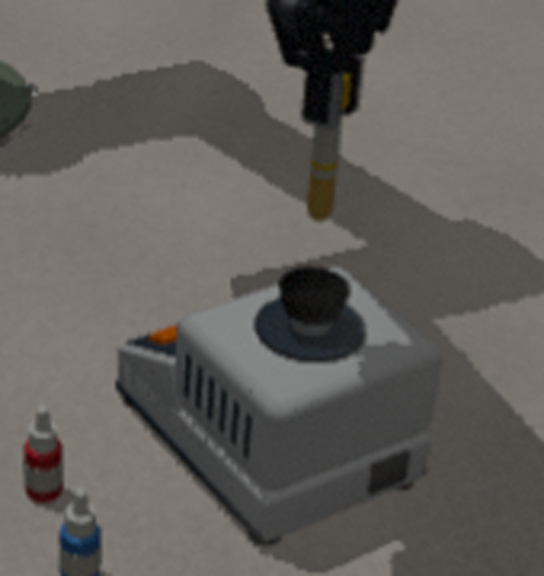

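```bash
python3 - <<'E'
from h import *
d=np.load("w6.npy",allow_pickle=True).item();s,o=d["s"],d["o"];S=np.load("scene6.npy",allow_pickle=True).item()
print("foot",tri(ray(s,(257,208),o),ray(S,(230+319/3.2,100+216/3.2))))
print("cup w",onz(s,(258,185),.152,o), "cup s",onz(S,(230+314/3.2,100+286/3.2),.152))
f=cv2.resize(s["frame"][140:220,210:310],None,fx=6,fy=6,interpolation=cv2.INTER_CUBIC);f=cv2.convertScaleAbs(f,alpha=2)
cv2.imwrite("pics/w6c.png",f[:,:,::-1])
E
```

```text
foot (array([0.5775489 , 0.18485629, 0.20127463]), np.float64(0.0013937595676655214))
cup w [0.58124854 0.18689592 0.152     ] cup s [0.58279393 0.18498493 0.152     ]
```

View pics/w6c.png

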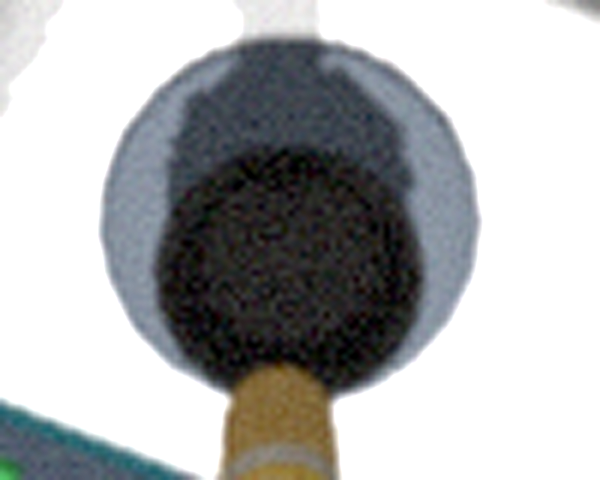

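Call:
carry_out(
  deltas=[
    [[0.003,0.002,-0.03],0],
    [[0.003,0.002,-0.06],0],
    [[0.003,0.002,-0.08],0],
    [[0.003,0.002,-0.08],0],
    [[0.003,0.002,-0.08],0],
  ],
)

```text
clock: 11.3
ee_pos: [0.5819, 0.1862, 0.2251]
tcp_rot: [-0.244, -0.66, -0.245, 0.667]
wrist_force: [0.9, -0.7, -0.6]
gripper_width: 0.0167
```

```bash
python3 st.py; python3 look.py w7; python3 - <<'E'
from bench import arm
from h import *
s=arm.snapshot("scene");f=s["frame"][100:280,230:400]
np.save("scene7.npy",s,allow_pickle=True)
a=cv2.resize(f,None,fx=3.2,fy=3.2,interpolation=cv2.INTER_CUBIC)[:320,150:450]
w=np.load("w7.npy",allow_pickle=True).item()["s"]["frame"][140:220,210:310]
b=cv2.resize(w,None,fx=4,fy=4,interpolation=cv2.INTER_CUBIC)
cv2.imwrite("pics/s7.png",cv2.convertScaleAbs(np.hstack([a,b]),alpha=1.7)[:,:,::-1])
E
```

```text
[0.5819 0.1862 0.2251] Y -49.55 x [-0.0089 -0.0022 -1.    ] [ 0.86 -0.74 -0.56] [ 0.028 -0.01  -0.028] 0.0167 11.3
gold [([257.5, 278.1], [241, 264, 34, 29, 775])] [array([0.4947, 0.1129, 0.1   ])]
lblue [([459.8, 352.8], [454, 349, 12, 9, 75])] [array([ 0.5794, -0.1845,  0.1   ])]
purple [([436.0, 335.5], [429, 330, 15, 12, 124])] [array([ 0.5771, -0.1291,  0.1   ])]
```

View pics/s7.png

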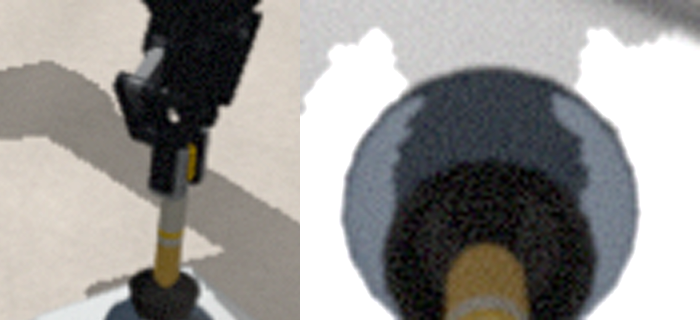

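Call:
carry_out(
  deltas=[
    [[0,0,-0.008],0],
    [[0,0,-0.016],0],
    [[0,0,-0.02],0],
    [[0,0,-0.02],0],
  ],
)

```text
clock: 11.8
ee_pos: [0.582, 0.1865, 0.2132]
tcp_rot: [-0.244, -0.66, -0.245, 0.666]
wrist_force: [-0.2, 0.7, -0.4]
gripper_width: 0.0169
```

Call:
carry_out(
  deltas=[
    [[0,0,-0.004],0],
    [[0,0,-0.008],0],
    [[0,0,-0.008],0],
  ],
)

```text
clock: 12.1
ee_pos: [0.5826, 0.1867, 0.2092]
tcp_rot: [-0.244, -0.661, -0.245, 0.666]
wrist_force: [-0.7, 0.5, 6.7]
gripper_width: 0.0169
```

Call:
carry_out(
  deltas=[
    [[0,0,-0.003],0],
    [[0,0,-0.007],0],
    [[0,0,-0.007],0],
  ],
)

```text
clock: 12.4
ee_pos: [0.583, 0.1871, 0.2063]
tcp_rot: [-0.244, -0.662, -0.245, 0.665]
wrist_force: [-1.5, 0.4, 8.4]
gripper_width: 0.0171
```

Call:
carry_out(
  deltas=[
    [[-0.001,0,-0.004],0],
    [[-0.001,0,-0.008],0],
    [[-0.001,0,-0.008],0],
  ],
)

```text
clock: 12.7
ee_pos: [0.5836, 0.1875, 0.2041]
tcp_rot: [-0.245, -0.663, -0.245, 0.664]
wrist_force: [-2.7, -0.4, 13.1]
gripper_width: 0.0172
```

```bash
python3 st.py; python3 look.py w8; cat > pair.py <<'E'
import sys
from bench import arm
from h import *
n=sys.argv[1]
s=arm.snapshot("scene");f=s["frame"][100:280,230:400]
np.save("scene"+n+".npy",s,allow_pickle=True)
a=cv2.resize(f,None,fx=3.2,fy=3.2,interpolation=cv2.INTER_CUBIC)[:384,100:420]
w=np.load("w%s.npy"%n,allow_pickle=True).item()["s"]["frame"][150:310,200:320]
b=cv2.resize(w,None,fx=2.4,fy=2.4,interpolation=cv2.INTER_CUBIC)
cv2.imwrite("pics/s%s.png"%n,cv2.convertScaleAbs(np.hstack([a,b]),alpha=1.7)[:,:,::-1])
E
python3 pair.py 8
```

```text
[0.5836 0.1875 0.2041] Y -49.5 x [-7.e-04  3.e-04 -1.e+00] [-2.66 -0.41 13.08] [-0.088  0.694 -0.046] 0.0172 12.7
gold [([257.5, 277.9], [241, 264, 34, 29, 792])] [array([0.5098, 0.125 , 0.1   ])]
lblue [] []
purple [] []
```

View pics/s8.png

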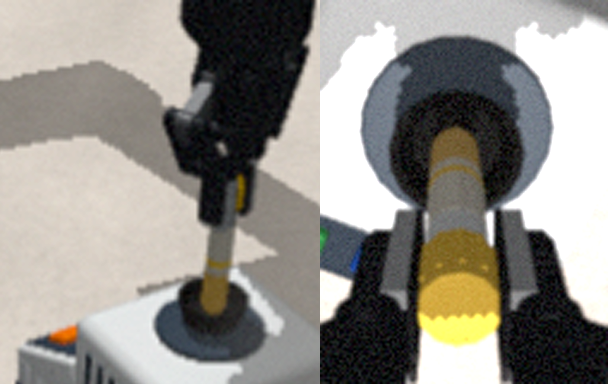

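Call:
carry_out(
  deltas=[
    [[-0.002,-0.001,-0.005],0],
    [[-0.002,-0.001,-0.005],0],
    [[-0.002,-0.001,-0.005],0],
    [[-0.002,-0.001,-0.005],0],
  ],
)

```text
clock: 13.2
ee_pos: [0.5835, 0.1874, 0.2041]
tcp_rot: [0.245, 0.665, 0.245, -0.662]
wrist_force: [-2.2, -0.4, 14.8]
gripper_width: 0.017
```

Call:
carry_out(
  deltas=[
    [[-0.001,0,-0.006],0],
    [[-0.001,0,-0.006],0],
    [[-0.001,0,-0.006],0],
    [[-0.001,0,-0.006],0],
    [[-0.001,0,-0.006],0],
    [[-0.001,0,-0.006],0],
    [[-0.001,0,-0.006],0],
    [[-0.001,0,-0.006],0],
  ],
)

```text
clock: 14.0
ee_pos: [0.584, 0.1879, 0.204]
tcp_rot: [0.245, 0.666, 0.245, -0.66]
wrist_force: [-2.9, 0.2, 17.1]
gripper_width: 0.0169
```

```bash
python3 st.py; python3 look.py w9;python3 pair.py 9; python3 - <<'E'
from h import *
r=[]
for n in ("6","7","8","9"):
    s=np.load(f"scene{n}.npy",allow_pickle=True).item();r.append(cv2.resize(s["frame"][170:225,300:360],None,fx=6,fy=6,interpolation=cv2.INTER_CUBIC)[:, :190*2])
f=np.vstack([np.hstack([r[0],r[1]]),np.hstack([r[2],r[3]])]);print(f.shape)
f=cv2.convertScaleAbs(f[:600,:800],alpha=2);cv2.imwrite("pics/cmp.png",f[:,:,::-1])
E
```

```text
[0.584  0.1879 0.204 ] Y -49.48 x [ 0.0081  0.003  -1.    ] [-2.94  0.23 17.06] [ 0.013  1.126 -0.004] 0.0169 14.0
gold [([257.6, 277.7], [242, 263, 32, 30, 788])] [array([0.512 , 0.1262, 0.1   ])]
lblue [] []
purple [] []
(660, 720, 3)
```

View pics/cmp.png

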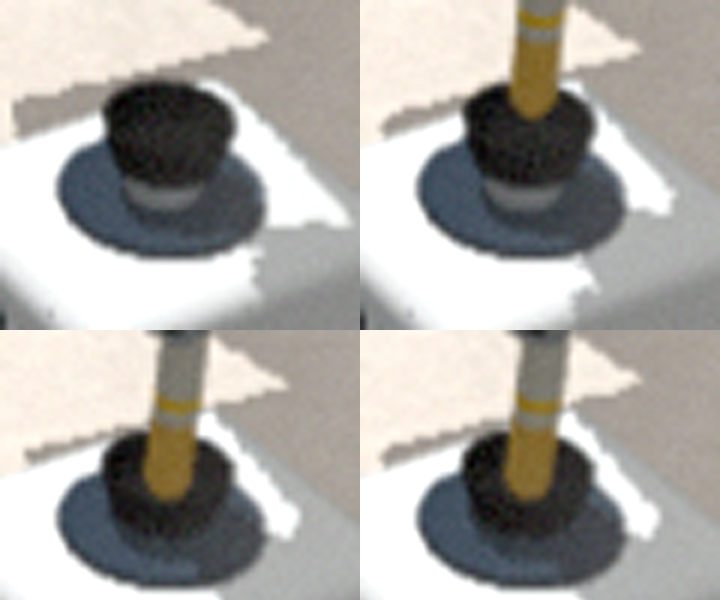

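Call:
carry_out(
  deltas=[
    [[-0.002,-0.001,-0.005],0],
    [[-0.002,-0.001,-0.005],0],
    [[-0.002,-0.001,-0.005],0],
    [[-0.002,-0.001,-0.005],0],
    [[-0.002,-0.001,-0.005],0],
    [[-0.002,-0.001,-0.005],0],
    [[-0.002,-0.001,-0.005],0],
    [[-0.002,-0.001,-0.005],0],
  ],
)

```text
clock: 14.9
ee_pos: [0.5837, 0.1878, 0.204]
tcp_rot: [0.245, 0.668, 0.245, -0.659]
wrist_force: [-3.5, 0.6, 15.0]
gripper_width: 0.0167
```

Call:
carry_out(
  deltas=[
    [[-0.001,0,-0.005],0],
    [[-0.001,0,-0.005],0],
    [[-0.001,0,-0.005],0],
    [[-0.001,0,-0.005],0],
    [[-0.001,0,-0.005],0],
    [[-0.001,0,-0.005],0],
    [[-0.001,0,-0.005],0],
    [[-0.001,0,-0.005],0],
  ],
)

```text
clock: 15.7
ee_pos: [0.5839, 0.1881, 0.204]
tcp_rot: [0.245, 0.669, 0.245, -0.658]
wrist_force: [-4.4, -1.1, 15.4]
gripper_width: 0.0168
```

Call:
carry_out(
  deltas=[
    [[-0.001,0,-0.005],0],
    [[-0.001,0,-0.005],0],
    [[-0.001,0,-0.005],0],
    [[-0.001,0,-0.005],0],
    [[-0.001,0,-0.005],0],
    [[-0.001,0,-0.005],0],
    [[-0.001,0,-0.005],0],
    [[-0.001,0,-0.005],0],
  ],
)

```text
clock: 16.5
ee_pos: [0.5839, 0.1883, 0.204]
tcp_rot: [0.246, 0.67, 0.245, -0.656]
wrist_force: [-4.9, -0.9, 16.5]
gripper_width: 0.017
```

```bash
python3 st.py; python3 look.py w10;python3 pair.py 10; python3 - <<'E'
from bench import arm
from h import *
s=arm.snapshot("top");cv2.imwrite("pics/top10.png",s["frame"][:,:,::-1])
for k in ("lblue","purple"): print(k,blobs(s["frame"],k,6,(150,140,380,245)))
E
python3 st.py
```

```text
[0.5839 0.1883 0.204 ] Y -49.44 x [ 0.0187  0.0055 -0.9998] [-4.87 -0.89 16.48] [-2.960e-01  1.249e+00 -1.000e-03] 0.017 16.5
gold [([257.6, 277.5], [242, 263, 32, 30, 798])] [array([0.5136, 0.1274, 0.1   ])]
lblue [] []
purple [] []
lblue [([261.2, 161.5], [259, 160, 5, 3, 6]), ([338.0, 181.3], [335, 178, 7, 7, 35])]
purple [([316.9, 182.9], [314, 180, 7, 7, 41])]
[0.5839 0.1883 0.2041] Y -49.44 x [ 0.0188  0.0055 -0.9998] [-4.02 -2.19 15.96] [-0.236  1.239 -0.02 ] 0.0168 16.65
```

View pics/s10.png

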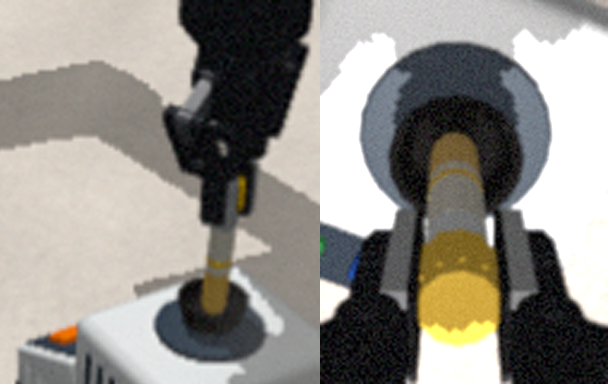

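View pics/top10.png

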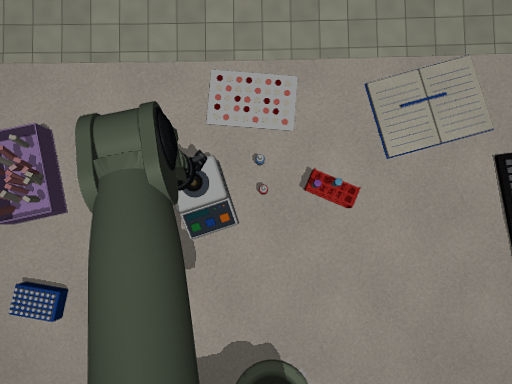

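```bash
python3 - <<'E'
from h import *
d=np.load("w10.npy",allow_pickle=True).item();s,o=d["s"],d["o"];S=np.load("scene10.npy",allow_pickle=True).item()
print("foot",tri(ray(s,(256.5,208.5),o),ray(S,(230+314/3.2,100+309/3.2))))
# cup rim: wrist crop ellipse x 389-526, y 97-? (2.4x) ; 
print("cup w", onz(s,(200+137.5/2.4,150+158/2.4),.144,o)," cup s",onz(S,(230+313.5/3.2,100+299/3.2),.144))
E
```

```text
foot (array([0.58214492, 0.18749   , 0.13300401]), np.float64(0.0011742261204857665))
cup w [0.58128619 0.18612423 0.144     ]  cup s [0.58561767 0.18443538 0.144     ]
```

```bash
python3 -c "
from bench import arm
print(arm.close_job())"; python3 st.py
```

```text
the job is handed in; nothing more can be done
None
the job is handed in; nothing more can be done
```

The job is handed in, after about 16.7 s of the 72 s allowed; `close_job` gave no verdict, so the outcome rests on my own checks.

**What I did:** I pressed the green key to its stop and let it up, then did the same with the blue key. I never went near the orange key. I then took the gold-capped tube by its cap, stood it in the cup and pressed the head down. I held it there for about 4 s and finished still gripping and pressing.

**What the last checks showed:**
- **Keys:** both reached a hard stop, at about 21 N for green and 17 N for blue. I could not read the key travel directly. Green's force fell to zero once I lifted off. I took no reading right after blue, but the fingers were lifted well clear.
- **Push:** about 16 N at the wrist. The tool height stayed at 0.204 m as I pushed harder, and the cup had dropped about 3.4 pixels, against 3.3 expected for the full 8 mm.
- **Tube position:** the foot measured 0.133 m high, against about 0.132 m for the lowered floor, and roughly 1 to 5 mm from the cup's centre. The tool was within 0.02 rad of vertical, and the tube had not slipped.
- **Other items:** the lavender and light-blue caps had not moved in the top view, and both bottles looked to be standing where they started.

**What disagreed:**
- The gripper read 16.7 to 17 mm on a cap given as 19 mm, although the pictures showed the grip on the cap.
- The camera estimates of the cup's centre differed by up to about 5 mm.
- A sideways force of about 4 to 5 N, and a small tilt, built up slowly during the hold.

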